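# Tare the clay scale through its shuttered well

## Task

Zero the bench scale with the white pot standing on its pan: slide the blue dust shutter fully open, reach a fingertip down the well to press the sunken orange tare key to its bottom and hold it there for a second, then let the key come up and slide the shutter fully closed again. Only push and press gently with the fingertips: grip and lift nothing, and leave the pot, the clay ball and the clay stamp where they are.

Things in the scene. Friction and masses are not known exactly. Their poses are not given: they have to be found in the camera images.
- bench_scale: White bench scale with grey bumper strips, 262 x 186 x 57 mm (x, y, z), fixed to the table. Origin under its middle on the table; +z up, +x points from the control panel (the near end, with display, well and shutter) to the steel pan (the far end), +y to the left. Its deck is 45 mm above the table. Two low aluminium rails (6 mm high, inner faces 56 mm apart) run along y and guide the shutter.
- well_mouth (a point): Middle of the mouth of the well, at deck height, axes as the scale's. Scale frame: (-0.055, 0.040, 0.045). The well is a rectangular hole, 40 mm along the scale's x and 54 mm along its y, with straight walls, 34 mm deep.
- key_top (a point): Middle of the top face of the orange round tare key, 28 mm across, on the axis of the well; when up, its top is 18 mm below the deck (27 mm above the table). Moves down with the key.
- tare_key (a joint): Travel of the tare key in m: 0 = up, 0.006 = bottomed. A spring pushes it back up: 1.5 N to start it, 4.5 N to bottom it.
- rib_top (a point): Middle of the top of the upright rib of the blue shutter, axes as the scale's. The shutter is a plate 54 x 66 mm (x, y), 3 mm thick, its top 48.5 mm above the table; the rib stands across its middle, 34 mm long along the scale's x, 7 mm thick along y, 17 mm high, its top 65.5 mm above the table. Push the rib on its side.
- shutter (a joint): Opening of the shutter in m: 0 = closed (centred over the well), 0.068 = fully open. It opens toward the scale's -y (right) and stays where it is left; sliding friction 1.5 N. The run may start with it up to 15 mm ajar.
- white_pot: White plastic pot, 68 mm across, 40 mm high, 0.15 kg, loose on the square steel pan (pan top 57 mm above the table). Origin at the middle of its underside, z up. Leave alone.
- pan_centre (a point): Middle of the square steel pan's top. Scale frame: (0.055, 0, 0.057). Pan 136 x 164 mm.
- clay_ball: Grey-beige lump of clay, 58 x 59 x 37 mm, loose on the table to the left of the scale. Origin under its middle. Leave alone.
- clay_stamp: Dark wooden stamp, 64 x 36 x 16 mm, loose on the table to the left of the scale. Origin under its middle. Leave alone.

How it is judged:
By the outcome, as a careful person would: the job done as asked, in the order asked, and still so for the second after the job is handed in, with the robot touching nothing.
It also fails if it takes over 67 s, if anything falls off the work surface, if the arm or the gripper's body presses on something with over 40 N, if the wrist force passes 120 N, or if a joint passes its speed limit or range.

## Robot

A 6-joint arm with a two-finger parallel gripper is mounted at the origin on a cart in front of the work surface, level with it; the furniture and walls round the work are solid. World frame = base frame: x ahead of the robot, y to its left, z up, the work surface at z = 0. Lengths are in m, angles in rad, forces in N, time in s.
With the tool pointing down it reaches from about 0.325 to 0.875 m from the base axis. Payload 4.4 kg.
Tool frame: the origin (TCP) lies between the finger pads; the fingertips stand 14 mm ahead of it and the grasp point (between the pads) lies 5 mm behind it; z points along the fingers, y is the direction in which the jaws open and shut (so a half turn about z gives the same grasp; the last joint's range is limited). The gripper opens to 85 mm and grips with 20 to 120 N. Pads are 22 mm wide; open, the fingers measure 114 mm over their backs; the gripper's body (76 mm by 85 mm) begins 54 mm behind the grasp point. The pads swing forward as they close: fully open they stand 13 mm farther back than shut.
Start: joints at [-0.15, 0.207, 1.542, -0, 1.393, -0.15], TCP at [0.575, -0, 0.245] pointing down, gripper open.
Joint ranges: [-2.73, 2.73], [-0.86, 2.22], [0.23, 2.46], [-1.11, 4.25], [0.08, 2.63], [-2.82, 2.82]. Speed limits (rad/s): [2.79, 2.79, 3.14, 3.14, 3.14, 3.14].

## Interface

Orientations are given as a unit quaternion [w, x, y, z].
In Python, from station import * gives the robot as it stands.
- The arm moves only by the tool jog_arm, never from a script. Its argument "rows" is a list of rows, each a list of 6 numbers: the shift along the tool's x, y, z normalised to -1 to 1, where 1 is 0.08 m, then the turn, a rotation vector about the tool's x, y, z normalised to -1 to 1, where 1 is 90 degrees. In form: [[x, y, z, wx, wy, wz], ...]. A call has 1 to 20 rows; each row is the pose to reach, as a shift and turn from the pose commanded when the call began, along the tool's axes at that moment; what a row does not reach only later rows make up. A row lasts 1/10 s, in which the tool goes at most 50 mm and 8.59 degrees, less where a joint would pass 70% of its speed; a pose out of reach is approached as far as the arm can. A call with a number of a shift or a turn outside -1 to 1 is refused whole. A call with a gripper value outside its range is refused whole. "fingers" is the closure, from 0 (fully open) to 1 (shut), set as the call begins (left out, the last holds). The fingers move at their own pace and stop on an object; "force" is the grip in N (left out, the last holds). Time passes only in rows, so rows that repeat a pose let the fingers close. It gives the time, the measured TCP pose, the force and the opening at its end, in the units of the state.
- observe(): the state, without advancing time (a new reading comes with each control period).
- snapshot(name): name is "scene" or "side" or "wrist"; returns a dict with "img" (400x640x3 uint8, red, green, blue), "fx", "fy", "cx", "cy" (pixels), "k1" (the pictures are not rectified: a ray, as slopes to the right and down, at radius r is drawn at 1 + k1 r^2 times it, then the intrinsics apply), "position" and "rotation" of the camera in the world; the wrist camera has in their place "mount" (4x4, takes a point from camera to tool coordinates, whose origin is the TCP and whose axes are the flange's). Camera axes: x right, y up, looking along -z (the intrinsics and any distortion apply to the point x, -y, -z); pixel columns grow to the right and rows downward; lengths in m; the calibration is good to about 2 mm. A picture is of the moment at which its call begins: read the wrist's pose just before it. There is no depth.
- job_done(): hands the job in, once; it reports no verdict.
Trained networks look in the newest picture that a camera, given by its name, has taken for a name from the list of things; names that differ only in an ending like _2 or _b are one class to them, and where a whole thing is asked for, a point or a joint stands for the part that bears it (a point fixed in the world has none). Each returns a list of dicts, best first, with "conf" (0 to 1); they miss things now and then, are a little off and sometimes report something else, mostly with a low value. They report only what shows in the picture. A call takes as long as a camera call.
- outline_of(thing, camera): "mask" (400x640 bool, what is visible of it) and "rect" ([left, top, width, height] as shares, 0 to 1, of the picture: columns of its width, rows of its height, round what is visible of it).
- place_of(thing, camera): "position" ([column, row] as shares, 0 to 1, of the picture: columns of its width, rows of its height: a listed point, or the origin of a listed thing).
The state is a dict: "time_s": time; "qpos": joint angles; "dq": joint speeds; "tau": joint torques, N m; "ee_pos": TCP position; "tool_rot": TCP orientation; "contact_force": force on the tool from outside, world axes, zero at the start; "ft_torque": the same for the moment, N m; "grip_width": finger opening in m.
Only numpy, scipy, OpenCV 4.12 (cv2) and the standard library are available. Lean on these libraries where they do the work, as an engineer would, in place of code of your own. Each camera call takes 0.05 s, during which the arm holds its last target. There are 200 camera calls.

## Working session

There is one attempt and no reset: what is moved stays moved. The work goes in short steps, Python scripts to look and compute and a tool call to move; the robot and the scene stay as the last step left them, time stands still between calls to the robot, and variables do not carry over. Pictures are saved under pics/ and viewed, about 8 in all and at most 12, crops included, and the job is handed in when it is done.

Besides the shell and the picture viewer there is one more tool, called after "Emit:" as a command line: name --pt "numbers of a row" for each row, then --argument value for the rest. jog_arm: Moves the arm, as the interface text tells. Its arguments: {"type":"object","properties":{"rows":{"type":"array","items":{"type":"array","items":{"type":"number","minimum":-1,"maximum":1}}},"fingers":{"type":"number"},"force":{"type":"number"}},"required":["rows"]}

```bash
ls; mkdir -p pics
cat > h.py <<'E'
from station import *
import numpy as np, cv2
def ray(s,col,row):
    x=(col-s['cx'])/s['fx'];y=(row-s['cy'])/s['fy'];k=s.get('k1',0)
    a,b=x,y
    for _ in range(20):
        f=1+k*(a*a+b*b);a,b=x/f,y/f
    return np.array(s['position']),np.array(s['rotation'])@np.array([a,-b,-1.])
def at_z(s,col,row,z):
    p,d=ray(s,col,row);return p+d*(z-p[2])/d[2]
E
python3 - <<'E'
from h import *
o=observe();print({k:np.round(v,3) for k,v in o.items()})
ims=[]
for c in('scene','side'):
    s=snapshot(c);ims.append(s['img']);cv2.imwrite(f'pics/{c}0.png',s['img'][...,::-1])
    print(c,s['fx'],s['k1'],np.round(s['position'],3),np.round(s['rotation'],2).tolist())
    for t,z in(('bench_scale',0),('well_mouth',.045),('rib_top',.0655),('pan_centre',.057),('white_pot',.057),('clay_ball',0),('clay_stamp',0),('key_top',.027)):
        for r in place_of(t,c)[:2]:
            u=r['position'][0]*640;v=r['position'][1]*400
            print(t,round(r['conf'],2),round(u),round(v),np.round(at_z(s,u,v,z),4))
E
```

```text
pics
{'time_s': np.float64(0.0), 'qpos': array([-0.15 ,  0.207,  1.543, -0.   ,  1.394, -0.151]), 'dq': array([ 0.001,  0.002,  0.001, -0.   , -0.003, -0.001]), 'tau': array([ 0.0000e+00, -3.8303e+01, -2.9159e+01, -0.0000e+00,  1.1000e-02,
        0.0000e+00]), 'ee_pos': array([0.574, 0.   , 0.244]), 'tool_rot': array([-0.001,  0.707,  0.707, -0.001]), 'contact_force': array([-0.079, -0.027,  0.035]), 'ft_torque': array([-0.044, -0.004, -0.007]), 'grip_width': np.float64(0.085)}
scene 490.4157924542914 0.01706810113379093 [-0.092 -0.408  0.52 ] [0.77, 0.43, -0.24, -0.41]Traceback (most recent call last):
  File "<stdin>", line 10, in <module>
  File "h.py", line 10, in at_z
    p,d=ray(s,col,row);return p+d*(z-p[2])/d[2]
        ~~~^^^^^^^^^^^
  File "h.py", line 8, in ray
    return np.array(s['position']),np.array(s['rotation'])@np.array([a,-b,-1.])
                                   ~~~~~~~~~~~~~~~~~~~~~~~^~~~~~~~~~~~~~~~~~~~~
ValueError: matmul: Input operand 1 has a mismatch in its core dimension 0, with gufunc signature (n?,k),(k,m?)->(n?,m?) (size 3 is different from 4)
```

```bash
cat >> h.py <<'E'
from scipy.spatial.transform import Rotation as R
def snap(c):
    o=observe() if c=='wrist' else None
    s=snapshot(c)
    if o is not None:
        T=np.eye(4);T[:3,:3]=R.from_quat(np.roll(o['tool_rot'],-1)).as_matrix();T[:3,3]=o['ee_pos']
        T=T@np.array(s['mount']);s['position']=T[:3,3];s['rotation']=T[:3,:3]
    else: s['rotation']=R.from_quat(np.roll(s['rotation'],-1)).as_matrix()
    return s
def find(s,c,t,z,n=2):
    for r in place_of(t,c)[:n]:
        u=r['position'][0]*640;v=r['position'][1]*400
        print(c,t,round(r['conf'],2),round(u),round(v),np.round(at_z(s,u,v,z),4))
E
python3 - <<'E'
from h import *
for c in('scene','side','wrist'):
    s=snap(c);cv2.imwrite(f'pics/{c}0.png',s['img'][...,::-1])
    print(c,s['fx'],np.round(s['position'],3))
    for t,z in(('bench_scale',0),('well_mouth',.045),('rib_top',.0655),('pan_centre',.057),('white_pot',.057),('clay_ball',0),('clay_stamp',0),('key_top',.027)):
        find(s,c,t,z)
E
python3 -c "
import cv2,numpy as np
"
```

```text
scene 490.4157924542914 [-0.092 -0.408  0.52 ]
scene bench_scale 0.85 368 237 [ 0.5615 -0.1016  0.    ]
scene bench_scale 0.64 387 199 [ 0.701  -0.0702  0.    ]
scene well_mouth 0.9 330 222 [ 0.5047 -0.0536  0.045 ]
scene well_mouth 0.29 388 200 [ 0.6304 -0.1024  0.045 ]
scene rib_top 0.9 339 212 [ 0.5135 -0.0663  0.0655]
scene pan_centre 0.7 386 199 [ 0.612  -0.1064  0.057 ]
scene white_pot 0.64 392 202 [ 0.6088 -0.1199  0.057 ]
scene clay_ball 0.67 260 196 [0.5583 0.1444 0.    ]
scene clay_stamp 0.65 240 230 [0.4444 0.0987 0.    ]
side 431.3672249196133 [0.282 0.664 0.481]
side bench_scale 0.79 317 224 [ 0.5538 -0.0835  0.    ]
side well_mouth 0.93 331 215 [ 0.5128 -0.0564  0.045 ]
side rib_top 0.73 334 205 [ 0.5081 -0.0601  0.0655]
side pan_centre 0.85 289 196 [ 0.6165 -0.0858  0.057 ]
side white_pot 0.81 295 192 [ 0.6104 -0.1052  0.057 ]
side clay_ball 0.97 272 289 [0.554  0.1447 0.    ]
side clay_stamp 0.71 340 286 [0.4458 0.0982 0.    ]
side key_top 0.59 329 220 [ 0.5186 -0.0647  0.027 ]
wrist 343.9726592629873 [0.576 0.074 0.375]
wrist bench_scale 0.62 308 255 [ 0.5613 -0.105   0.    ]
wrist well_mouth 0.68 257 227 [ 0.511  -0.0525  0.045 ]
wrist well_mouth 0.35 193 73 [0.4597 0.0966 0.045 ]
wrist rib_top 0.65 259 229 [ 0.5164 -0.047   0.0655]
wrist rib_top 0.57 256 245 [ 0.5124 -0.0638  0.0655]
wrist pan_centre 0.59 360 279 [ 0.6165 -0.1053  0.057 ]
wrist white_pot 0.7 354 285 [ 0.6114 -0.113   0.057 ]
wrist clay_ball 0.83 304 17 [0.5594 0.1517 0.    ]
wrist clay_stamp 0.82 196 74 [0.4476 0.0984 0.    ]
wrist clay_stamp 0.18 303 17 [0.5589 0.1519 0.    ]
```

View pics/scene0.png

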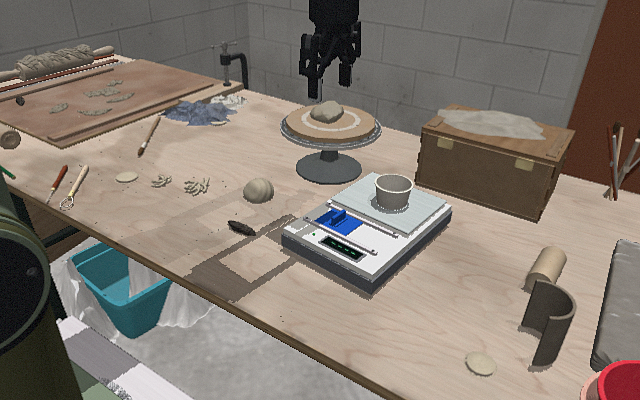

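View pics/wrist0.png

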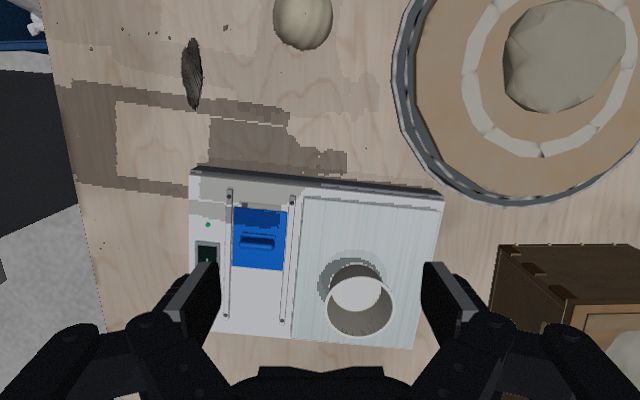

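Run:
```python
from h import *
s=snap('wrist');print(s['k1'])
# ortho map at z=.0485: x .40-.72 , y -.22...06, 2.5px/mm
xs=np.arange(.42,.72,.0004);ys=np.arange(.02,-.22,-.0004)
X,Y=np.meshgrid(xs,ys)
def proj(s,P):
    c=(P-s['position'])@s['rotation'];a=c[...,0]/-c[...,2];b=-c[...,1]/-c[...,2];f=1+s['k1']*(a*a+b*b)
    return a*f*s['fx']+s['cx'],b*f*s['fy']+s['cy']
u,v=proj(s,np.stack([X,Y,0*X+.0485],-1))
im=cv2.remap(s['img'],u.astype('f4'),v.astype('f4'),cv2.INTER_CUBIC)
cv2.imwrite('pics/ortho.png',im[...,::-1]);print(im.shape)
i=im.astype(int);m=((i[...,2]>90)&(i[...,2]-i[...,0]>70)).astype('u1')
m=cv2.morphologyEx(m,cv2.MORPH_OPEN,np.ones((9,9)))
c=max(cv2.findContours(m,0,1)[0],key=cv2.contourArea)
(cx,cy),wh,a=cv2.minAreaRect(c);print('plate',.42+cx*.0004,.02-cy*.0004,np.array(wh)*.0004,a)
# pan lines etc
g=cv2.cvtColor(im,cv2.COLOR_RGB2GRAY)
for l in sorted(cv2.HoughLinesP(cv2.Canny(g,40,120),1,np.pi/720,80,minLineLength=180,maxLineGap=15)[:,0].tolist()):
    print(l,round(np.degrees(np.arctan2(l[3]-l[1],l[2]-l[0])),1))
```

```text
-0.03223891926912189
(600, 750, 3)
plate 0.5120977905273437 -0.0645921875 [0.05390976 0.06574038] 6.054192066192627
[69, 42, 690, 107] 6.0
[75, 491, 306, 515] 5.9
[91, 18, 599, 71] 6.0
[151, 266, 171, 77] -84.0
[273, 450, 295, 235] -84.2
[298, 356, 326, 94] -83.9
[303, 341, 328, 104] -84.0
[304, 516, 351, 95] -83.6
[313, 96, 696, 137] 6.1
[351, 101, 606, 128] 6.0
[388, 69, 629, 94] 5.9
[390, 63, 695, 95] 6.0
```

View pics/ortho.png

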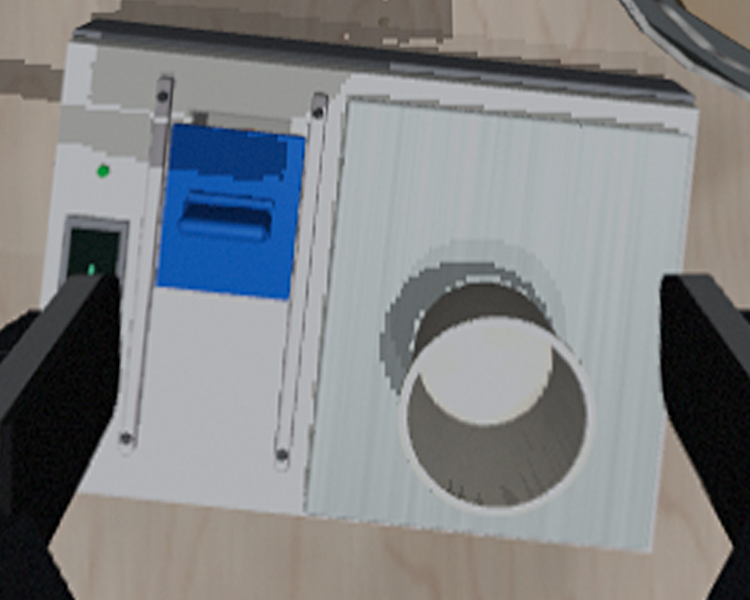

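Emit:
jog_arm --pt "-0.44 -0.74 0.5 0 0 -0.933" --pt "-0.44 -0.74 0.5 0 0 -0.933" --pt "-0.44 -0.74 0.5 0 0 -0.933" --pt "-0.44 -0.74 0.5 0 0 -0.933" --pt "-0.44 -0.74 0.5 0 0 -0.933" --pt "-0.44 -0.74 0.5 0 0 -0.933" --pt "-0.44 -0.74 0.5 0 0 -0.933" --pt "-0.44 -0.74 0.5 0 0 -0.933" --pt "-0.44 -0.74 0.5 0 0 -0.933" --pt "-0.44 -0.74 0.5 0 0 -0.933" --pt "-0.44 -0.74 0.5 0 0 -0.933" --pt "-0.44 -0.74 0.5 0 0 -0.933" --pt "-0.44 -0.74 0.5 0 0 -0.933" --fingers 1 --force 20

```text
time_s: 2.8
ee_pos: [0.5158, -0.0352, 0.2053]
tool_rot: [0.0, 0.053, 0.999, -0.0]
contact_force: [-0.6, 0.5, 0.9]
grip_width: -0.0002
```

```bash
cat >> h.py <<'E'
W0=np.array([.5131,-.0550]);ex=np.array([.9945,-.1045]);ey=np.array([.1045,.9945])
def sc(p): d=np.array(p[:2])-W0; return np.round([d@ex-.055,d@ey+.040],4)
def proj(s,P):
    c=(np.array(P)-s['position'])@s['rotation'];a=c[...,0]/-c[...,2];b=-c[...,1]/-c[...,2];f=1+s['k1']*(a*a+b*b)
    return a*f*s['fx']+s['cx'],b*f*s['fy']+s['cy']
def plate(s,save=None):
    xs=np.arange(.40,.72,.0004);ys=np.arange(.04,-.20,-.0004);X,Y=np.meshgrid(xs,ys)
    u,v=proj(s,np.stack([X,Y,0*X+.0485],-1))
    im=cv2.remap(s['img'],u.astype('f4'),v.astype('f4'),cv2.INTER_CUBIC)
    if save: cv2.imwrite(save,im[...,::-1])
    i=im.astype(int);m=((i[...,2]>90)&(i[...,2]-i[...,0]>70)).astype('u1')
    m=cv2.morphologyEx(m,cv2.MORPH_OPEN,np.ones((9,9)))
    c=max(cv2.findContours(m,0,1)[0],key=cv2.contourArea)
    (cx,cy),wh,a=cv2.minAreaRect(c);p=[.40+cx*.0004,.04-cy*.0004]
    print('plate',np.round(p,4),'scale',sc(p),np.round(np.array(wh)*.0004,4),round(a,1))
E
python3 - <<'E'
from h import *
o=observe();print(sc(o['ee_pos']))
s=snap('wrist');plate(s,'pics/ortho1.png');cv2.imwrite('pics/w1.png',s['img'][...,::-1])
find(s,'wrist','well_mouth',.045);find(s,'wrist','rib_top',.0655)
s=snap('side');plate(s);cv2.imwrite('pics/side1.png',cv2.resize(s['img'][120:300,220:440,::-1],None,fx=3,fy=3))
s=snap('scene');plate(s)
E
```

```text
[-0.0544  0.06  ]
plate [ 0.5122 -0.0647] scale [-0.0549  0.0303] [0.0536 0.0656] 6.0
wrist well_mouth 0.68 295 184 [ 0.512  -0.0566  0.045 ]
wrist well_mouth 0.26 453 84 [0.4433 0.08   0.045 ]
wrist rib_top 0.72 286 192 [ 0.5124 -0.0623  0.0655]
plate [ 0.5186 -0.0545] scale [-0.0496  0.0411] [0.0383 0.0438] 6.6
plate [ 0.5168 -0.0673] scale [-0.05    0.0282] [0.0617 0.0663] 5.7
```

View pics/w1.png

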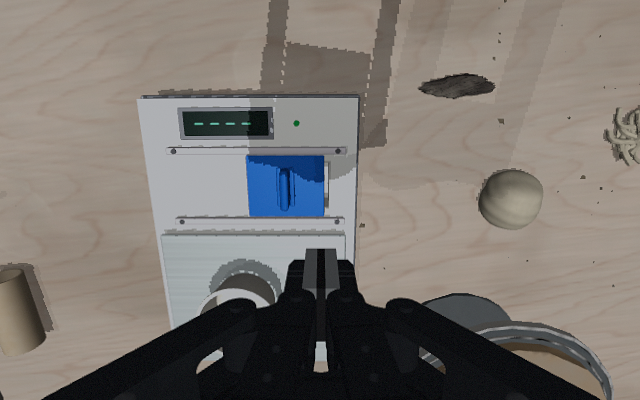

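View pics/side1.png

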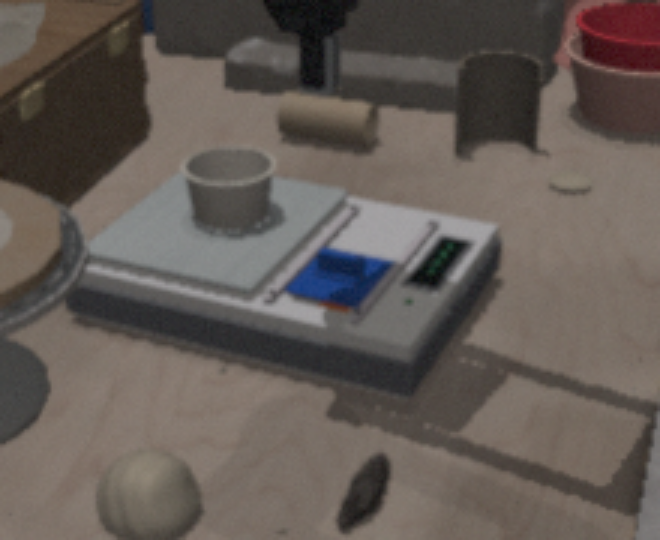

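Emit:
jog_arm --pt "0 0 0.5 0 0 0" --pt "0 0 1 0 0 0" --pt "0 0 1 0 0 0" --pt "0 0 1 0 0 0"

```text
time_s: 3.45
ee_pos: [0.5154, -0.0351, 0.1251]
tool_rot: [-0.001, 0.053, 0.999, 0.0]
contact_force: [0.8, 0.1, -0.2]
grip_width: 0.0001
```

Emit:
jog_arm --pt "0 0 0.2 0 0 0" --pt "0 0 0.4 0 0 0" --pt "0 0 0.55 0 0 0" --pt "0 0 0.7 0 0 0" --pt "0 0 0.7 0 0 0" --pt "0 0 0.7 0 0 0"

```text
time_s: 4.05
ee_pos: [0.5162, -0.0353, 0.0697]
tool_rot: [0.0, 0.053, 0.999, -0.0]
contact_force: [-0.7, 0.2, 0.3]
grip_width: 0.0
```

Emit:
jog_arm --pt "0 -0.08 0 0 0 0" --pt "0 -0.14 0 0 0 0" --pt "0 -0.2 0 0 0 0" --pt "0 -0.26 0 0 0 0" --pt "0 -0.32 0 0 0 0" --pt "0 -0.38 0 0 0 0" --pt "0 -0.44 0 0 0 0" --pt "0 -0.5 0 0 0 0" --pt "0 -0.55 0 0 0 0" --pt "0 -0.6 0 0 0 0" --pt "0 -0.65 0 0 0 0" --pt "0 -0.65 0 0 0 0"

```text
time_s: 5.25
ee_pos: [0.51, -0.0875, 0.0691]
tool_rot: [-0.0, 0.053, 0.999, -0.0]
contact_force: [0.0, 0.3, 0.3]
grip_width: -0.0002
```

Run:
```python
from h import *
o=observe();print(sc(o['ee_pos']),o['contact_force'])
s=snap('wrist');plate(s);cv2.imwrite('pics/w2.png',s['img'][...,::-1])
find(s,'wrist','rib_top',.0655)
s=snap('scene');plate(s)
```

```text
[-0.0546  0.0074] [0.02332241 0.26602675 0.33047869]
plate [ 0.5078 -0.1035] scale [-0.0552 -0.0088] [0.0541 0.0656] 6.1
wrist rib_top 0.64 282 273 [ 0.5075 -0.1036  0.0655]
plate [ 0.5077 -0.1059] scale [-0.055  -0.0112] [0.0517 0.0655] 6.4
```

View pics/w2.png

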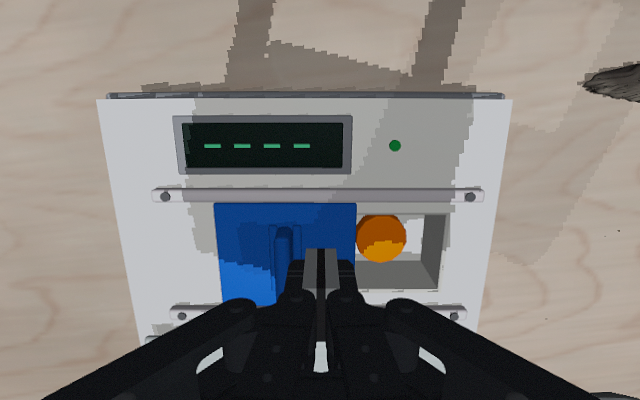

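Emit:
jog_arm --pt "0 -0.05 0 0 0 0" --pt "0 -0.1 0 0 0 0" --pt "0 -0.14 0 0 0 0" --pt "0 -0.18 0 0 0 0" --pt "0 -0.21 0 0 0 0" --pt "0 -0.23 0 0 0 0" --pt "0 -0.24 0 0 0 0" --pt "0 -0.24 0 0 0 0"

```text
time_s: 6.2
ee_pos: [0.5084, -0.1063, 0.0694]
tool_rot: [0.0, 0.053, 0.999, -0.0]
contact_force: [-0.5, 0.9, -0.3]
grip_width: 0.0
```

Emit:
jog_arm --pt "0 -0.01 0 0 0 0" --pt "0 -0.02 0 0 0 0" --pt "0 -0.02 0 0 0 0"

```text
time_s: 6.5
ee_pos: [0.5083, -0.1068, 0.0693]
tool_rot: [0.0, 0.053, 0.999, 0.001]
contact_force: [0.2, 5.8, 0.4]
grip_width: 0.0003
```

Emit:
jog_arm --pt "0 0.05 0 0 0 0" --pt "0 0.1 -0.1 0 0 0" --pt "0 0.1 -0.4 0 0 0" --pt "0 0.1 -0.7 0 0 0" --pt "0 0.1 -0.7 0 0 0" --pt "0 0.1 -0.7 0 0 0"

```text
time_s: 7.1
ee_pos: [0.5097, -0.1001, 0.1263]
tool_rot: [0.001, 0.053, 0.999, -0.001]
contact_force: [-0.3, -0.5, -0.6]
grip_width: 0.0001
```

Run:
```python
from h import *
o=observe();print(sc(o['ee_pos']),o['ee_pos'],o['contact_force'])
for c in('wrist','scene','side'):
    s=snap(c);plate(s,'pics/ortho3.png' if c=='wrist' else None)
    for t,z in(('well_mouth',.045),('key_top',.027)):
        for r in place_of(t,c)[:1]: print(c,t,r['conf'],sc(at_z(s,r['position'][0]*640,r['position'][1]*400,z)))
    m=outline_of('key_top',c)
    if m:
        u,v=cv2.minEnclosingCircle(np.argwhere(m[0]['mask'])[:,::-1].astype('f4'))[0];print('key mask',m[0]['conf'],sc(at_z(s,u,v,.027)))
```

```text
[-0.0536 -0.0052] [ 0.50972417 -0.10006858  0.12629305] [-0.32130697 -0.48834239 -0.58168254]
plate [ 0.5058 -0.1222] scale [-0.0552 -0.0276] [0.0539 0.0657] 6.0
wrist well_mouth 0.87 [-0.0563  0.0398]
wrist key_top 0.92 [-0.0542  0.0409]
key mask 0.56 [-0.0561  0.04  ]
plate [ 0.5109 -0.1248] scale [-0.0499 -0.0296] [0.0622 0.0666] 6.7
scene key_top 0.42 [-0.0556  0.0379]
key mask 0.46 [-0.0517  0.0394]
plate [ 0.5216 -0.114 ] scale [-0.0404 -0.0178] [0.0197 0.0436] 6.3
side well_mouth 0.93 [-0.0489  0.037 ]
side key_top 0.51 [-0.0498  0.0312]
```

View pics/ortho3.png

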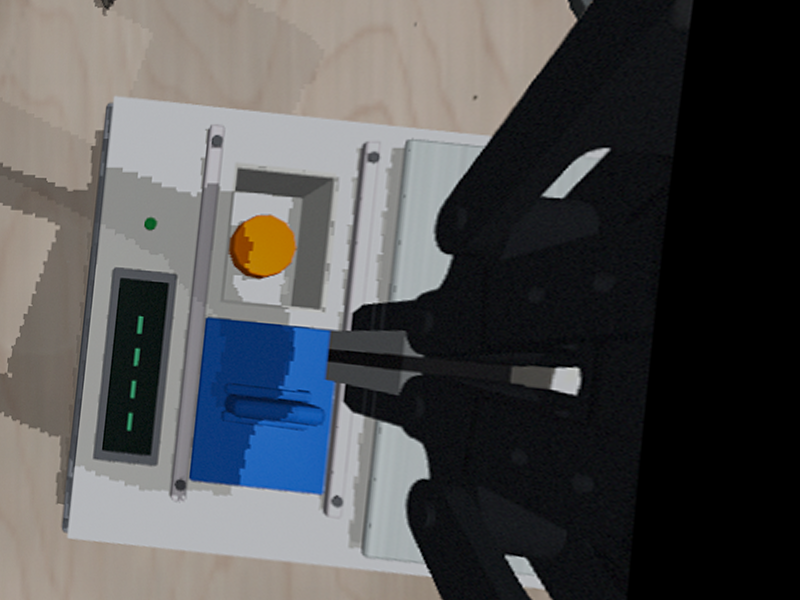

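Emit:
jog_arm --pt "0.015 0.3 0 0 0 0" --pt "0.015 0.565 0 0 0 0" --pt "0.015 0.565 0 0 0 0" --pt "0.015 0.565 0.3 0 0 0" --pt "0.015 0.565 0.6 0 0 0" --pt "0.015 0.565 0.7 0 0 0" --pt "0.015 0.565 0.8 0 0 0" --pt "0.015 0.565 0.9 0 0 0" --pt "0.015 0.565 0.95 0 0 0" --pt "0.015 0.565 0.95 0 0 0"

```text
time_s: 8.7
ee_pos: [0.5125, -0.0547, 0.0491]
tool_rot: [-0.0, 0.053, 0.999, 0.0]
contact_force: [-0.1, 0.3, -0.2]
grip_width: 0.0003
```

Emit:
jog_arm --pt "0 0 0.04 0 0 0" --pt "0 0 0.08 0 0 0" --pt "0 0 0.11 0 0 0" --pt "0 0 0.13 0 0 0" --pt "0 0 0.15 0 0 0" --pt "0 0 0.15 0 0 0"

```text
time_s: 9.3
ee_pos: [0.5128, -0.0546, 0.0375]
tool_rot: [0.0, 0.053, 0.999, -0.0]
contact_force: [-0.1, -0.2, 4.0]
grip_width: 0.0003
```

Emit:
jog_arm --pt "0 0 0.015 0 0 0" --pt "0 0 0.03 0 0 0" --pt "0 0 0.04 0 0 0" --pt "0 0 0.04 0 0 0"

```text
time_s: 9.7
ee_pos: [0.5128, -0.0546, 0.035]
tool_rot: [0.0, 0.053, 0.999, -0.0]
contact_force: [-3.0, 1.0, 9.5]
grip_width: -0.0
```

Emit:
jog_arm --pt "0 0 0.006 0 0 0" --pt "0 0 0.006 0 0 0" --pt "0 0 0.006 0 0 0" --pt "0 0 0.006 0 0 0" --pt "0 0 0.006 0 0 0" --pt "0 0 0.006 0 0 0" --pt "0 0 0.006 0 0 0" --pt "0 0 0.006 0 0 0" --pt "0 0 0.006 0 0 0" --pt "0 0 0.006 0 0 0" --pt "0 0 0.006 0 0 0" --pt "0 0 0.006 0 0 0" --pt "0 0 0.006 0 0 0" --pt "0 0 0.006 0 0 0" --pt "0 0 0.006 0 0 0"

```text
time_s: 11.2
ee_pos: [0.5128, -0.0546, 0.0349]
tool_rot: [0.0, 0.053, 0.999, -0.0]
contact_force: [-4.3, 1.3, 12.1]
grip_width: -0.0002
```

Run:
```python
from h import *
o=observe();print(sc(o['ee_pos']),o['ee_pos'],o['contact_force'])
s=snap('wrist');cv2.imwrite('pics/w4.png',s['img'][...,::-1])
```

```text
[-0.0553  0.0403] [ 0.51282305 -0.05464464  0.03492559] [-4.25185614  1.26189944 12.1415258 ]
```

View pics/w4.png

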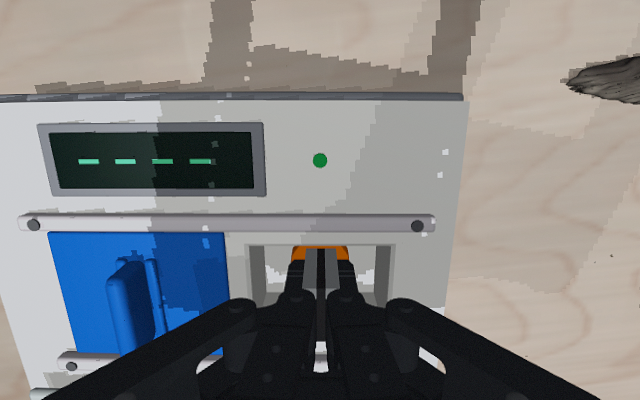

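Emit:
jog_arm --pt "0 0 -0.1 0 0 0" --pt "0 0 -0.3 0 0 0" --pt "0 0 -0.6 0 0 0" --pt "0 0 -1 0 0 0" --pt "0 0 -1 0 0 0" --pt "0 -0.5 -1 0 0 0" --pt "0 -1 -1 0 0 0" --pt "0 -1 -1 0 0 0" --pt "0 -1 -1 0 0 0"

```text
time_s: 12.15
ee_pos: [0.5034, -0.1344, 0.1126]
tool_rot: [-0.001, 0.054, 0.999, 0.001]
contact_force: [0.2, -0.2, 0.2]
grip_width: -0.0002
```

Emit:
jog_arm --pt "0 -0.22 0 0 0 0" --pt "0 -0.22 0 0 0 0" --pt "0 -0.22 0.25 0 0 0" --pt "0 -0.22 0.45 0 0 0" --pt "0 -0.22 0.57 0 0 0" --pt "0 -0.22 0.57 0 0 0"

```text
time_s: 12.75
ee_pos: [0.5009, -0.1498, 0.0661]
tool_rot: [-0.002, 0.052, 0.999, 0.001]
contact_force: [0.9, 0.1, 0.7]
grip_width: 0.0001
```

Run:
```python
from h import *
o=observe();print(sc(o['ee_pos']),o['ee_pos'],o['contact_force'])
s=snap('wrist');plate(s)
```

```text
[-0.0573 -0.0556] [ 0.50086661 -0.14980701  0.06614708] [0.8992034  0.10991929 0.73873171]
plate [ 0.505  -0.1221] scale [-0.056  -0.0276] [0.0528 0.0657] 6.1
```

Emit:
jog_arm --pt "-0.025 0 -0.035 0 0 0" --pt "-0.025 0.08 -0.035 0 0 0" --pt "-0.025 0.14 -0.035 0 0 0" --pt "-0.025 0.2 -0.035 0 0 0" --pt "-0.025 0.26 -0.035 0 0 0" --pt "-0.025 0.32 -0.035 0 0 0" --pt "-0.025 0.38 -0.035 0 0 0" --pt "-0.025 0.44 -0.035 0 0 0" --pt "-0.025 0.5 -0.035 0 0 0" --pt "-0.025 0.56 -0.035 0 0 0" --pt "-0.025 0.62 -0.035 0 0 0" --pt "-0.025 0.68 -0.035 0 0 0" --pt "-0.025 0.74 -0.035 0 0 0" --pt "-0.025 0.8 -0.035 0 0 0" --pt "-0.025 0.86 -0.035 0 0 0" --pt "-0.025 0.91 -0.035 0 0 0" --pt "-0.025 0.94 -0.035 0 0 0" --pt "-0.025 0.96 -0.035 0 0 0" --pt "-0.025 0.97 -0.035 0 0 0" --pt "-0.025 0.97 -0.035 0 0 0"

```text
time_s: 14.8
ee_pos: [0.5122, -0.0745, 0.0706]
tool_rot: [-0.0, 0.053, 0.999, 0.0]
contact_force: [1.5, -0.8, 0.7]
grip_width: -0.0001
```

Emit:
jog_arm --pt "0 0.01 0 0 0 0" --pt "0 0.02 0 0 0 0" --pt "0 0.02 0 0 0 0"

```text
time_s: 15.1
ee_pos: [0.5124, -0.073, 0.0707]
tool_rot: [-0.0, 0.053, 0.999, 0.0]
contact_force: [0.6, -1.7, 0.1]
grip_width: 0.0
```

Still sliding (no stop force yet); small steps on.

Emit:
jog_arm --pt "0 0.01 0 0 0 0" --pt "0 0.02 0 0 0 0" --pt "0 0.02 0 0 0 0"

```text
time_s: 15.4
ee_pos: [0.5126, -0.0713, 0.0707]
tool_rot: [-0.0, 0.053, 0.999, 0.0]
contact_force: [0.6, -1.2, 1.1]
grip_width: 0.0003
```

Run:
```python
from h import *
o=observe();print(sc(o['ee_pos']),o['ee_pos'],o['contact_force'])
s=snap('wrist');plate(s)
```

```text
[-0.0538  0.0237] [ 0.51255856 -0.07133918  0.07067325] [ 0.58949626 -1.19862021  1.0607264 ]
plate [ 0.5129 -0.055 ] scale [-0.0552  0.04  ] [0.0541 0.0655] 5.9
```

Emit:
jog_arm --pt "0 0.01 0 0 0 0" --pt "0 0.02 0 0 0 0" --pt "0 0.02 0 0 0 0"

```text
time_s: 15.75
ee_pos: [0.5127, -0.0707, 0.0707]
tool_rot: [-0.0, 0.052, 0.999, -0.001]
contact_force: [-0.6, -5.4, 0.5]
grip_width: -0.0003
```

Emit:
jog_arm --pt "0 -0.06 0 0 0 0" --pt "0 -0.12 0 0 0 0" --pt "0 -0.12 -0.3 0 0 0" --pt "0 -0.12 -0.7 0 0 0" --pt "0 -0.12 -1 0 0 0" --pt "0 -0.12 -1 0 0 0" --pt "0 -0.12 -1 0 0 0"

```text
time_s: 16.45
ee_pos: [0.512, -0.0794, 0.151]
tool_rot: [0.0, 0.053, 0.999, 0.0]
contact_force: [-0.4, 0.8, -1.3]
grip_width: -0.0003
```

Run:
```python
from h import *
o=observe();print(sc(o['ee_pos']),o['ee_pos'],o['contact_force'])
s=snap('wrist');plate(s);cv2.imwrite('pics/w5.png',s['img'][...,::-1])
for c in('scene','side'):
    s=snap(c)
    for t,z in(('white_pot',.057),('clay_ball',0),('clay_stamp',0)): find(s,c,t,z,1)
```

```text
[-0.0536  0.0156] [ 0.51198775 -0.07937232  0.15100642] [-0.42661071  0.8272281  -1.2893551 ]
plate [ 0.5131 -0.0546] scale [-0.055   0.0404] [0.0537 0.0657] 6.1
scene white_pot 0.6 389 201 [ 0.6086 -0.1131  0.057 ]
scene clay_ball 0.74 239 229 [0.4451 0.1021 0.    ]
scene clay_stamp 0.52 239 233 [0.4379 0.0946 0.    ]
side white_pot 0.77 294 190 [ 0.617  -0.1142  0.057 ]
side clay_ball 0.8 270 290 [0.5584 0.1468 0.    ]
side clay_stamp 0.69 341 285 [0.4453 0.0966 0.    ]
```

View pics/w5.png

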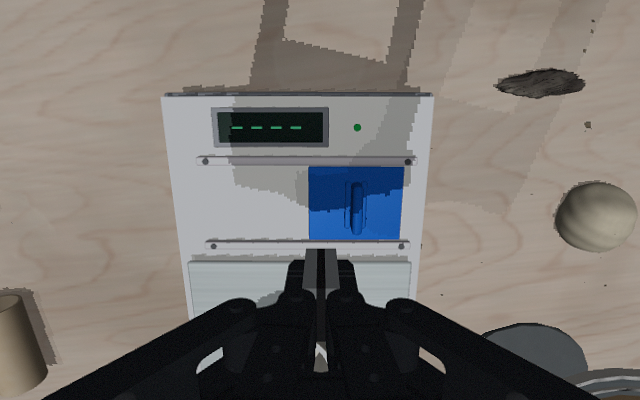

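```bash
python3 -c "
from station import *
print(job_done())"
```

```text
the job is handed in; nothing more can be done
None
```

The shutter was slid fully open, the tare key pressed and held, and the shutter slid fully closed again. I handed the job in at about 16.6 s on the robot's clock, with the gripper clear of the scale.

- **Opening:** I pushed the shutter's rib until it met its end stop, where the push rose to 5.8 N. The picture put the opening at about 67.6 mm, against 68 mm for fully open.
- **Tare key:** I pressed with the shut fingertips until the key stopped moving at its full 6 mm travel. The force there was 9.5 to 12 N, above the 4.5 N needed to bottom it. I held it there for more than 1.5 s, then let it come up. The force reading also showed an unexplained sideways force of about 4 N during the hold.
- **Closing:** I pushed the rib back until it met the other stop, at 5.4 N. The final wrist picture shows the shutter centred over the well, within 0.4 mm, with none of the well showing.

**Other objects:** The force readings showed no unexpected contact, and nothing was gripped. The side camera placed the clay ball and stamp within about 5 mm of where they started. The pot readings differed by up to about 11 mm between pictures, which is about how far the cameras' own readings of it spread.

**Checks that disagreed:** In the last check the scene camera reported the clay ball where the stamp lies. I took that as a mistaken detection, because the side camera and the final wrist picture showed the ball in its place. The display read "----" throughout, so it gave no confirmation that the scale had zeroed.

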